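# Third hand: press a sign foot against the sprung stop for screwing

### The job

Be my third hand: one bay of the plywood jig already holds a finished sign foot, the other has only its bare steel sole plate. Take the loose wooden sign foot, set it flat on that bare plate, lengthwise and centred in front of the bay's sprung fence, and press its end squarely against the fence until the fence's red pointer stands within the width of the green marker beside it. Keep holding and pressing it steadily right there when you finish, so I can drive the screws; never ram the fence to its end stop, and leave the green markers, stapler, sticky notes and label roll where they are.

Things in the scene. Friction and masses are not known exactly. Their poses are not given: they have to be found in the camera images.
- foot: The loose, unfinished sign foot: light wooden block 80 (its x) x 45 (its y) x 48 mm high, about 0.18 kg (varies), a 5 mm wide, 14 mm deep card slot along x in the top, two dark pilot holes on top. Origin: centre of the underside; z up. Both ends are alike: either may meet the fence. Grasp it across its 45 mm width. It lies on the worktop at the start.
- jig: Fixed plywood board 260 (y) x 205 (x) x 12 mm thick, two bays side by side, centred 65 mm to either side (left +y, right -y). Origin: on the worktop under the middle of the line of the resting fence faces; x points in the pressing direction (roughly away from the robot), z up. The board reaches 120 mm before (-x) and 85 mm behind the origin. Its parts are at most 53 mm high.
- sole_plate: Bare steel sole plate with two long dark slots, 140 (x) x 60 x 3 mm, fixed on the board in the free bay, left or right; this is where the foot goes. Origin: centre of its underside, 40 mm in front of the resting fence face, on the top of the board (12 mm above the worktop), so its upper face is 15 mm above the worktop.
- finished_foot: Finished sign foot, an equal wooden block with two brass screw heads on an equal sole plate, fixed in the other bay. Origin: centre of the plate's underside, as for sole_plate; the block stands centred on the plate, its top 63 mm above the worktop.
- bay_left (a point): Middle of the left bay (+y of the jig) on the top of the jig's board, 40 mm in front of (-x of) where the fence face rests; axes as the jig.
- bay_right (a point): Middle of the right bay (-y of the jig) on the top of the jig's board, 40 mm in front of (-x of) where the fence face rests; axes as the jig.
- fence_left (a joint): How far the left aluminium fence (62 wide, 12 thick, face 18 to 52 mm above the worktop, grey spring housing 40 to 85 mm behind the resting face) is pressed in along the jig's +x (m): 0 at rest, end stop at 0.027. The spring pushes back with 1.2 N at rest plus 0.6 N per mm.
- fence_right (a joint): The same for the right fence.
- marker_left (a joint): Setting of the left bay's green marker, 8 mm wide along x, set beforehand between 0.008 and 0.017 m: the red pointer stands in the middle of the marker when the fence joint has this same value. Do not shift it.
- marker_right (a joint): The same for the right bay's green marker.
- pointer_left (a point): Red pointer bar of the left fence (3 mm thick along x), lying over the housing 48.5 mm behind the fence face; it moves with the fence.
- pointer_right (a point): The same for the right fence.
- mark_left (a point): Centre of the left bay's green marker (8 x 14 x 7 mm, on top of the grey housing at its right (-y) edge); axes as the jig.
- mark_right (a point): The same for the right bay.
- stapler: Red and black stapler, 36 x 146 x 50 mm, loose on the worktop: leave alone. Origin: centre of underside.
- note_block: Yellow block of sticky notes, 77 x 77 x 33 mm, loose: leave alone. Origin: centre of underside.
- label_roll: White label roll standing upright, 68 mm across, 50 mm high, loose: leave alone. Origin: centre of underside.

How it is judged (in metres and radians):
At the end, for the whole second after the job is handed in: In the bay with the bare plate, the foot lies on the plate (within 5 mm, tilt < 0.08 rad), within 10 mm of the bay's centre line and 0.10 rad of square, at rest, pressing the fence (2.5 to 17 N) with the pointer within 4 mm of the green marker's centre, fingers still holding or pushing it (((horizontal distance between sole_plate and bay_left below 0.03 m and x of pointer_left in the frame of mark_left between -0.004 and 0.004 m and contact force between foot and fence_left between 2.5 and 17 N and y of foot in the frame of bay_left between -0.01 and 0.01 m and z of foot in the frame of bay_left between 0 and 0.008 m) or (horizontal distance between sole_plate and bay_right below 0.03 m and x of pointer_right in the frame of mark_right between -0.004 and 0.004 m and contact force between foot and fence_right between 2.5 and 17 N and y of foot in the frame of bay_right between -0.01 and 0.01 m and z of foot in the frame of bay_right between 0 and 0.008 m)) and angle between the x axis of foot and the x axis of jig, either way round below 0.1 rad and angle between foot's own z axis and vertical below 0.08 rad and contact force between the fingers and foot above 2 N and linear speed of foot below 0.01 m/s); the arm keeps its last pose, push and grip.
It fails at once if a fence is rammed to its end stop (pressed in more than 25 mm) (value of joint any of fence_left, fence_right above 0.025 m).
It fails at once if the stapler, sticky notes or label roll is moved by more than 25 mm (distance of any of stapler, note_block, label_roll from where it was at the start of the episode above 0.025 m).
It fails at once if a green marker is shifted by more than 4 mm (distance of any of mark_left, mark_right from where it was at the start of the episode above 0.004 m).
It also fails if it takes over 35 s, if anything falls off the work surface, if the arm or the gripper's body presses on something with over 40 N, if the wrist force passes 120 N, or if a joint passes its speed limit or range.

### The arm

A 6-joint arm with a two-finger parallel gripper is mounted at the origin on the work surface; the furniture and walls round the work are solid. World frame = base frame: x ahead of the robot, y to its left, z up, the work surface at z = 0. Lengths are in mm, angles in rad, forces in N, time in s.
With the tool pointing down it reaches from about 425 to 925 mm from the base axis. Payload 12.5 kg.
Tool frame: the origin (TCP) lies between the finger pads; the fingertips stand 22 mm ahead of it and the grasp point (between the pads) lies 3 mm ahead of it; z points along the fingers, y is the line along which they close (so a half turn about z gives the same grasp; the last joint's range is limited). The gripper opens to 85 mm and grips with 20 to 120 N. Pads are 22 mm wide; open, the fingers measure 114 mm over their backs; the gripper's body (76 mm by 85 mm) begins 54 mm behind the grasp point. The pads swing forward as they close: fully open they stand 13 mm farther back than shut.
Start: joints at [-1.24, 0.491, 1.559, -0, 1.092, -0.106], TCP at [264.424, -566.323, 253.327] pointing down, gripper open.
Joint ranges: [-3.1, 3.1], [-0.84, 2.19], [0.05, 2.79], [-1.13, 4.28], [0.06, 2.93], [-2.69, 2.69]. Speed limits (rad/s): [2.22, 2.22, 2.79, 3.14, 3.14, 3.14].

### API

Orientations are given as [roll, pitch, yaw] about the fixed x, y, z axes, in that order (R = Rz(yaw) Ry(pitch) Rx(roll)).
In Python, from workcell import arm, camera gives the robot as it stands. The module is installed in compiled form; this text tells all that it offers.
- The arm moves only by the tool servo_tool, never from a script. Its argument "moves" is a list of rows, each an object of numbers: "claw": the opening, from 0 (shut) to 1 (fully open); "dx", "dy", "dz": the shift along the world's x, y, z in units of 25 mm (1.0 is 25 mm); "roll": the turn about the world's z in units of 5 degrees (1.0 is 5 degrees). In form: [{"claw": .., "dx": .., "dy": .., "dz": .., "roll": ..}, ...]. A call has 1 to 12 rows; each row is the pose to reach, as a shift and turn from the pose commanded when the call began; what a row does not reach only later rows make up. A row lasts 1/12 s, in which the tool goes at most 41.7 mm and 7.16 degrees, less where a joint would pass 70% of its speed; a pose out of reach is approached as far as the arm can. A call with a gripper value outside its range is refused whole. The fingers move at their own pace and stop on an object; "squeeze" is the grip in N (left out, the last holds). Time passes only in rows, so rows that repeat a pose let the fingers close. It gives the time, the measured TCP pose, the force, the opening and the grip force at its end, in the units of the state.
- arm.observe(): the state, without advancing time (a new reading comes with each control period).
- camera(name): name is "side" or "top" or "wrist"; returns a dict with "frame" (384x512x3 uint8, blue, green, red), "range_z" (384x512 float32, mm along the optical axis (not along the pixel's ray), 0 where there is no reading), "intrinsics" (3x3 intrinsics, pixels), "R" (3x3) and "t" (3): a world point X has camera coordinates R X + t; the wrist camera has in their place "T_tool_cam" (4x4, takes a point from camera to tool coordinates, whose origin is the TCP and whose axes are the flange's). Camera axes: x right, y down, z forward; pixel columns grow to the right and rows downward; lengths in mm; the calibration is good to about 2 mm. A picture is of the moment at which its call begins: read the wrist's pose just before it.
- arm.job_done(): hands the job in; it is judged then, once.
The state is a dict: "time": time; "joints": joint angles; "dq": joint speeds; "effort": joint torques, N m; "eef_pos": TCP position; "ee_rot": TCP orientation; "contact_force": force on the tool from outside, world axes, zero at the start; "wrist_torque": the same for the moment, N m; "width": opening from 0.0 (shut) to 1.0 (fully open); "grasp_force": force on a finger pad.
Only numpy, scipy, OpenCV 4.12 (cv2) and the standard library are available. Lean on these libraries where they do the work, as an engineer would, in place of code of your own. Each camera call takes 0.05 s, during which the arm holds its last target. There are 200 camera calls.

## Working session

There is one attempt and no reset: what is moved stays moved. The work goes in short steps, Python scripts to look and compute and a tool call to move; the robot and the scene stay as the last step left them, time stands still between calls to the robot, and variables do not carry over. Pictures are saved under pics/ and viewed, at most 10 in all, crops included, and the job is handed in when it is done.

Besides the shell and the picture viewer there is one more tool, called by a JSON object that holds its "name" and its "arguments". servo_tool: Moves the arm, as the interface text tells. Its arguments: {"type":"object","properties":{"moves":{"type":"array"},"squeeze":{"type":"number"}},"required":["moves"]}

```bash
mkdir -p pics; cat > h.py <<'E'
import numpy as np, cv2
from workcell import arm, camera
def cloud(c):
    K=c["intrinsics"];z=c["range_z"];v,u=np.mgrid[:z.shape[0],:z.shape[1]]
    P=np.dstack([(u-K[0,2])*z/K[0,0],(v-K[1,2])*z/K[1,1],z])
    W=(P-c["t"])@c["R"]   # R^T (P-t)
    W[z==0]=np.nan
    return W
E
python3 - <<'E'
from h import *
s=arm.observe();print(s)
for n in("top","side"):
    c=camera(n);cv2.imwrite(f"pics/{n}0.png",c["frame"]);np.savez(n+"0.npz",**c)
    print(n,c["intrinsics"],c["R"],c["t"])
E
```

```text
{'time': 0.0, 'joints': array([-1.23960592e+00,  4.91560288e-01,  1.55947351e+00, -1.52300868e-05,
        1.09169546e+00, -1.05617677e-01]), 'dq': array([-1.74915002e-05,  9.76437702e-05,  9.25087431e-04, -1.05416936e-03,
        5.04766117e-04, -1.30055013e-04]), 'effort': array([-1.71351094e-03, -6.18456960e+01, -2.61608094e+01, -2.06260970e-04,
        3.95763738e-03,  1.30318165e-05]), 'eef_pos': array([ 264.34446225, -566.11200759,  252.71898584]), 'ee_rot': array([-3.14046096e+00, -1.06390203e-04,  4.36815052e-01]), 'contact_force': array([ 0.14269084, -0.22661068,  0.38571584]), 'wrist_torque': array([-0.00488532,  0.04335127,  0.00038915]), 'grasp_force': 0.0, 'width': 0.9966966929914635}
top [[376.71557176   0.         249.16815644]
 [  0.         376.71557176 187.96934999]
 [  0.           0.           1.        ]] [[ 0.0051176  -0.99998499 -0.00195622]
 [-0.98482908 -0.0047007  -0.17346348]
 [ 0.17345168  0.00281426 -0.98483836]] [ -27.76532797  394.40878839 1423.26100086]
side [[373.34884626   0.         259.88104989]
 [  0.         373.34884626 191.03641623]
 [  0.           0.           1.        ]] [[-0.99691182  0.07753732 -0.01244116]
 [ 0.0532024   0.5503356  -0.8332468 ]
 [-0.05776091 -0.83133549 -0.55276124]] [ 378.89491674   29.23995982 1390.29094489]
```

View pics/top0.png

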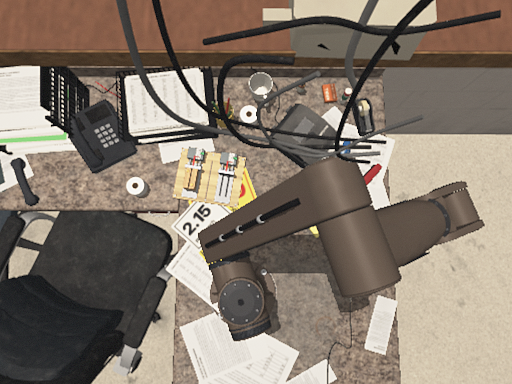

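View pics/side0.png

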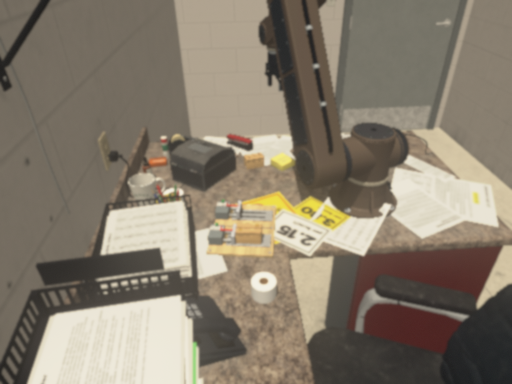

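The top view shows the jig at about (211,177). In the side view the finished foot is in the near (left) bay at (240,235) and the right bay is bare. The loose foot is at (253,159), the notes at (283,160) and the stapler at (239,141).

```bash
python3 - <<'E'
from h import *
t=dict(np.load("top0.npz"));s=dict(np.load("side0.npz"))
a=cv2.resize(t["frame"][140:215,165:260],None,fx=6,fy=6,interpolation=cv2.INTER_CUBIC)
b=cv2.resize(s["frame"][130:180,220:310],None,fx=6,fy=6,interpolation=cv2.INTER_CUBIC)
w=max(a.shape[1],b.shape[1]);a,b=[cv2.copyMakeBorder(i,0,0,0,w-i.shape[1],0) for i in(a,b)]
im=np.vstack([a,b]);im=cv2.resize(im,None,fx=.8,fy=.8);print(im.shape);cv2.imwrite("pics/crop1.png",im)
W=cloud(s)
for v in range(150,170,2): print(v,[tuple(np.round(W[v,u]).astype(int)) for u in range(240,270,4)])
W=cloud(t)
# jig region: height map
m=(W[...,0]>400)
for v in range(146,206,4): print(v,[tuple(np.nan_to_num(np.round(W[v,u])).astype(int)) for u in range(172,254,8)])
E
```

```text
(600, 456, 3)
150 [(np.int64(438), np.int64(-442), np.int64(0)), (np.int64(420), np.int64(-437), np.int64(1)), (np.int64(402), np.int64(-425), np.int64(7)), (np.int64(383), np.int64(-436), np.int64(0)), (np.int64(364), np.int64(-433), np.int64(0)), (np.int64(346), np.int64(-434), np.int64(-1)), (np.int64(327), np.int64(-435), np.int64(-3)), (np.int64(309), np.int64(-428), np.int64(0))]
152 [(np.int64(439), np.int64(-422), np.int64(0)), (np.int64(421), np.int64(-423), np.int64(-2)), (np.int64(402), np.int64(-419), np.int64(0)), (np.int64(384), np.int64(-419), np.int64(-1)), (np.int64(366), np.int64(-414), np.int64(0)), (np.int64(347), np.int64(-412), np.int64(0)), (np.int64(329), np.int64(-415), np.int64(-2)), (np.int64(311), np.int64(-411), np.int64(-1))]
154 [(np.int64(440), np.int64(-399), np.int64(1)), (np.int64(421), np.int64(-409), np.int64(-5)), (np.int64(403), np.int64(-400), np.int64(-1)), (np.int64(389), np.int64(-307), np.int64(47)), (np.int64(372), np.int64(-310), np.int64(45)), (np.int64(355), np.int64(-302), np.int64(48)), (np.int64(331), np.int64(-391), np.int64(0)), (n
[... 9652 characters left out ...]
)), (np.int64(359), np.int64(26), np.int64(8)), (np.int64(361), np.int64(-5), np.int64(-5)), (np.int64(360), np.int64(-37), np.int64(1))]
202 [(np.int64(343), np.int64(278), np.int64(-2)), (np.int64(343), np.int64(246), np.int64(0)), (np.int64(343), np.int64(215), np.int64(1)), (np.int64(343), np.int64(182), np.int64(7)), (np.int64(345), np.int64(153), np.int64(-6)), (np.int64(342), np.int64(119), np.int64(11)), (np.int64(343), np.int64(88), np.int64(10)), (np.int64(342), np.int64(56), np.int64(16)), (np.int64(344), np.int64(26), np.int64(4)), (np.int64(344), np.int64(-6), np.int64(4)), (np.int64(268), np.int64(-34), np.int64(554))]<stdin>:8: RuntimeWarning: invalid value encountered in cast
```

View pics/crop1.png

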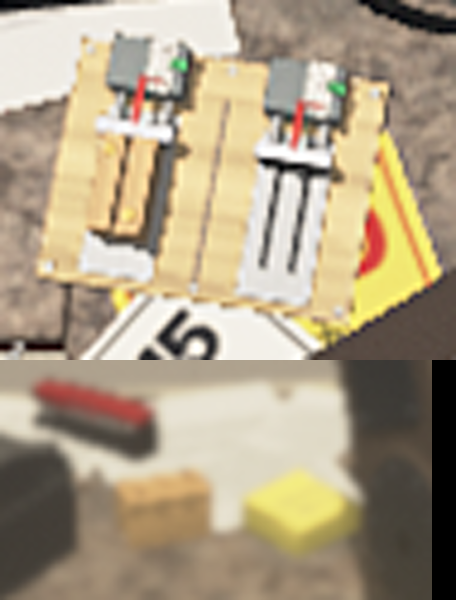

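{"name": "servo_tool", "arguments": {"moves": [{"claw": 1, "dx": 0.5, "dy": 1, "dz": 0, "roll": -0.5}, {"claw": 1, "dx": 1, "dy": 2.2, "dz": 0, "roll": -1}, {"claw": 1, "dx": 1.6, "dy": 3.5, "dz": 0, "roll": -1.7}, {"claw": 1, "dx": 2.2, "dy": 4.8, "dz": 0, "roll": -2.4}, {"claw": 1, "dx": 2.8, "dy": 6.2, "dz": 0, "roll": -3.1}, {"claw": 1, "dx": 3.4, "dy": 7.5, "dz": 0, "roll": -3.8}, {"claw": 1, "dx": 4.0, "dy": 8.8, "dz": 0, "roll": -4.4}, {"claw": 1, "dx": 4.5, "dy": 10, "dz": 0, "roll": -5}, {"claw": 1, "dx": 4.8, "dy": 10.7, "dz": 0, "roll": -5}, {"claw": 1, "dx": 5, "dy": 11, "dz": 0, "roll": -5}, {"claw": 1, "dx": 5, "dy": 11, "dz": 0, "roll": -5}, {"claw": 1, "dx": 5, "dy": 11, "dz": 0, "roll": -5}]}}

```text
time: 1.1
eef_pos: [389.5, -291.8, 253.3]
ee_rot: [3.141, -0.0, 0.002]
contact_force: [-0.1, -0.2, -0.5]
width: 1.005
grasp_force: 0.0
```

```bash
cat >> h.py <<'E'
from scipy.spatial.transform import Rotation as Ro
def wrist():
    s=arm.observe();c=camera("wrist");T=np.eye(4);T[:3,:3]=Ro.from_euler("xyz",s["ee_rot"]).as_matrix();T[:3,3]=s["eef_pos"]
    M=np.linalg.inv(T@c["T_tool_cam"]);c["R"]=M[:3,:3];c["t"]=M[:3,3]
    return s,c,cloud(c)
def flat(c,W,z,x0,x1,y0,y1,s=1.0):
    "orthophoto on plane z, 1 px = 1/s mm; row 0 = x1, col 0 = y1"
    X,Y=np.meshgrid(np.arange(x1,x0,-1/s),np.arange(y1,y0,-1/s),indexing="ij")
    p=np.dstack([X,Y,np.full_like(X,z)])@c["R"].T+c["t"];K=c["intrinsics"]
    u=(p[...,0]/p[...,2]*K[0,0]+K[0,2]).astype("f4");v=(p[...,1]/p[...,2]*K[1,1]+K[1,2]).astype("f4")
    return cv2.remap(c["frame"],u,v,1)
def rect(W,z0,z1,x0,x1,y0,y1):
    m=(W[...,2]>z0)&(W[...,2]<z1)&(W[...,0]>x0)&(W[...,0]<x1)&(W[...,1]>y0)&(W[...,1]<y1)
    n,l,st,_=cv2.connectedComponentsWithStats(m.astype("u1"));k=1+st[1:,4].argmax();p=W[l==k]
    return len(p),p[:,2].mean(),cv2.minAreaRect(p[:,:2].astype("f4"))
E
python3 - <<'E'
from h import *
s,c,W=wrist();print(s["eef_pos"],s["ee_rot"],s["time"])
cv2.imwrite("pics/w1.png",c["frame"])
print(rect(W,38,60,320,460,-350,-220))
E
```

```text
[ 389.54340184 -291.84791776  253.31344331] [ 3.14118701e+00 -3.00267836e-05  1.51172601e-03] 1.1
(1065, np.float64(47.140999226733335), ((380.576171875, -280.1040344238281), (79.57857513427734, 20.121084213256836), 13.80664348602295))
```

View pics/w1.png

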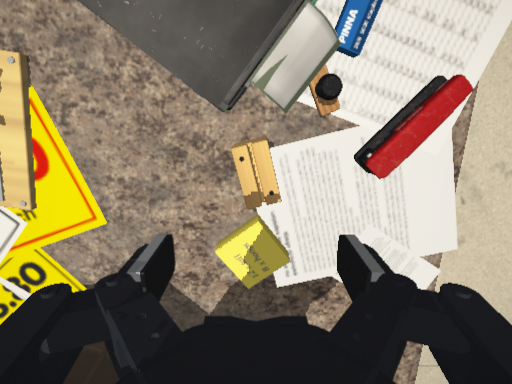

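Wrist view: the foot is at about (257,173), turned about +14°. The notes' corner is close to its near end at (258,215), the stapler is at (415,125), and nothing blocks its sides.

```bash
python3 - <<'E'
from h import *
s,c,W=wrist()
m=((W[...,2]>36)&(W[...,2]<60)&(abs(W[...,0]-390)<70)&(abs(W[...,1]+290)<55)).astype("u1")
m=cv2.morphologyEx(m,cv2.MORPH_CLOSE,np.ones((9,9)))
n,l,st,_=cv2.connectedComponentsWithStats(m);k=1+st[1:,4].argmax();l=(l==k)
K=c["intrinsics"];v,u=np.nonzero(l);d=np.c_[(u-K[0,2])/K[0,0],(v-K[1,2])/K[1,1],np.ones(len(u))]
o=-c["R"].T@c["t"];d=d@c["R"];P=o+d*((48-o[2])/d[:,2])[:,None]
print(len(P),cv2.minAreaRect(P[:,:2].astype("f4")),P.mean(0))
E
```

```text
2365 ((384.277587890625, -292.0976867675781), (80.29264831542969, 44.597049713134766), 13.870109558105469) [ 385.5468567  -291.86917333   48.        ]
```

{"name": "servo_tool", "arguments": {"moves": [{"claw": 1, "dx": -0.2, "dy": 0, "dz": -1, "roll": 1}, {"claw": 1, "dx": -0.2, "dy": 0, "dz": -2.2, "roll": 2}, {"claw": 1, "dx": -0.2, "dy": 0, "dz": -3.5, "roll": 2.8}, {"claw": 1, "dx": -0.2, "dy": 0, "dz": -4.8, "roll": 2.8}, {"claw": 1, "dx": -0.2, "dy": 0, "dz": -6, "roll": 2.8}, {"claw": 1, "dx": -0.2, "dy": 0, "dz": -7.2, "roll": 2.8}, {"claw": 1, "dx": -0.2, "dy": 0, "dz": -8.2, "roll": 2.8}, {"claw": 1, "dx": -0.2, "dy": 0, "dz": -8.8, "roll": 2.8}, {"claw": 1, "dx": -0.2, "dy": 0, "dz": -8.8, "roll": 2.8}, {"claw": 1, "dx": -0.2, "dy": 0, "dz": -8.8, "roll": 2.8}]}}

```text
time: 2.03
eef_pos: [383.9, -292.0, 32.8]
ee_rot: [-3.14, 0.001, 0.244]
contact_force: [-0.2, -0.6, 0.1]
width: 1.001
grasp_force: 0.0
```

{"name": "servo_tool", "arguments": {"moves": [{"claw": 0.3, "dx": 0}, {"claw": 0.3}, {"claw": 0.3}, {"claw": 0.3}, {"claw": 0.3}, {"claw": 0.3}, {"claw": 0.3}, {"claw": 0.3}, {"claw": 0.3}, {"claw": 0.3}], "squeeze": 50}}

```text
schema error: expected keys claw, dx, dy, dz, roll
```

{"name": "servo_tool", "arguments": {"moves": [{"claw": 0.2, "dx": 0, "dy": 0, "dz": 0, "roll": 0}, {"claw": 0.2, "dx": 0, "dy": 0, "dz": 0, "roll": 0}, {"claw": 0.2, "dx": 0, "dy": 0, "dz": 0, "roll": 0}, {"claw": 0.2, "dx": 0, "dy": 0, "dz": 0, "roll": 0}, {"claw": 0.2, "dx": 0, "dy": 0, "dz": 0, "roll": 0}, {"claw": 0.2, "dx": 0, "dy": 0, "dz": 0, "roll": 0}, {"claw": 0.2, "dx": 0, "dy": 0, "dz": 0, "roll": 0}, {"claw": 0.2, "dx": 0, "dy": 0, "dz": 0, "roll": 0}, {"claw": 0.2, "dx": 0, "dy": 0, "dz": 0, "roll": 0}, {"claw": 0.2, "dx": 0, "dy": 0, "dz": 0, "roll": 0}], "squeeze": 50}}

```text
time: 2.87
eef_pos: [384.8, -291.8, 34.5]
ee_rot: [3.14, -0.001, 0.245]
contact_force: [-2.3, -1.2, 8.3]
width: 0.519
grasp_force: 51.0
```

{"name": "servo_tool", "arguments": {"moves": [{"claw": 0.2, "dx": 0, "dy": 0, "dz": 1, "roll": 0}, {"claw": 0.2, "dx": 0, "dy": 0, "dz": 2.2, "roll": 0}, {"claw": 0.2, "dx": 0, "dy": 0, "dz": 3.5, "roll": 0}, {"claw": 0.2, "dx": 0, "dy": 0, "dz": 4.8, "roll": 0}, {"claw": 0.2, "dx": 0, "dy": 0, "dz": 6.1, "roll": 0}, {"claw": 0.2, "dx": 0, "dy": 0, "dz": 7.4, "roll": 0}, {"claw": 0.2, "dx": 0, "dy": 0, "dz": 8.3, "roll": 0}, {"claw": 0.2, "dx": 0, "dy": 0, "dz": 8.8, "roll": 0}, {"claw": 0.2, "dx": 0, "dy": 0, "dz": 8.8, "roll": 0}], "squeeze": 50}}

```text
time: 3.62
eef_pos: [384.9, -291.7, 256.5]
ee_rot: [3.137, -0.003, 0.245]
contact_force: [0.1, 0.2, -0.7]
width: 0.515
grasp_force: 51.8
```

{"name": "servo_tool", "arguments": {"moves": [{"claw": 0.2, "dx": 0.5, "dy": 0.8, "dz": 0, "roll": -0.4}, {"claw": 0.2, "dx": 1.1, "dy": 2, "dz": 0, "roll": -0.9}, {"claw": 0.2, "dx": 1.8, "dy": 3.4, "dz": 0, "roll": -1.5}, {"claw": 0.2, "dx": 2.5, "dy": 4.9, "dz": 0, "roll": -2.1}, {"claw": 0.2, "dx": 3, "dy": 6.4, "dz": 0, "roll": -2.7}, {"claw": 0.2, "dx": 3.4, "dy": 8, "dz": 0, "roll": -3.3}, {"claw": 0.2, "dx": 3.5, "dy": 9.6, "dz": 0, "roll": -3.9}, {"claw": 0.2, "dx": 3.5, "dy": 11.2, "dz": 0, "roll": -4.5}, {"claw": 0.2, "dx": 3.5, "dy": 12.8, "dz": 0, "roll": -5}, {"claw": 0.2, "dx": 3.5, "dy": 14.2, "dz": 0, "roll": -5}, {"claw": 0.2, "dx": 3.5, "dy": 15.2, "dz": 0, "roll": -5}, {"claw": 0.2, "dx": 3.5, "dy": 15.6, "dz": 0, "roll": -5}]}}

```text
time: 4.62
eef_pos: [471.1, 101.4, 252.5]
ee_rot: [3.142, 0.001, -0.189]
contact_force: [-0.3, -0.3, -1.8]
width: 0.523
grasp_force: 51.8
```

```bash
python3 - <<'E'
from h import *
s,c,W=wrist();print(s["eef_pos"],s["ee_rot"],s["time"],s["grasp_force"],s["contact_force"])
np.savez("w2.npz",frame=c["frame"],W=W,R=c["R"],t=c["t"],intrinsics=c["intrinsics"])
f=flat(c,W,12,300,600,-40,270,2)
out=np.zeros((600,800,3),"u1");out[:,:]=0
a=cv2.resize(f,None,fx=.9,fy=.9);out[:a.shape[0],:a.shape[1]]=a
b=cv2.resize(c["frame"],(240,180));out[:180,560:]=b
cv2.imwrite("pics/w2.png",out);print(f.shape)
E
```

```text
[471.11229544 101.4423525  252.50408141] [ 3.14156074e+00  1.19016210e-03 -1.88845163e-01] 4.6167 51.82698503136635 [-0.25749116 -0.28458507 -1.83329796]
(600, 620, 3)
```

View pics/w2.png

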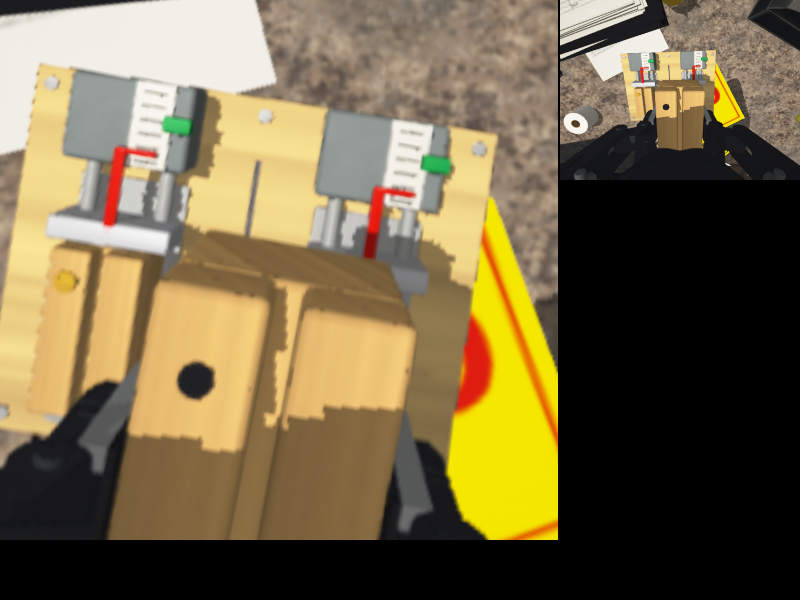

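Ortho view of the jig (1.8 px/mm): far board corners are at (40,64) and (497,133), green markers at (177,125) and (436,165), and the red pointer tips at (140,155) and (400,192). The foot is held straight, and the right bay is the free one.

```bash
cat > jig.py <<'E'
from h import *
def blobs(c,W):
    h=cv2.cvtColor(c["frame"],cv2.COLOR_BGR2HSV);H,S,V=cv2.split(h)
    inb=(abs(W[...,0]-510)<50)&(W[...,2]>30)&(W[...,2]<75)
    g=(H>50)&(H<85)&(S>140)&inb; r=((H<6)|(H>174))&(S>170)&inb
    return g,r
def planept(c,uv,z):
    K=c["intrinsics"];d=np.c_[(uv[:,0]-K[0,2])/K[0,0],(uv[:,1]-K[1,2])/K[1,1],np.ones(len(uv))]@c["R"]
    o=-c["R"].T@c["t"];return o+d*((z-o[2])/d[:,2])[:,None]
E
python3 - <<'E'
from jig import *
d=dict(np.load("w2.npz"));W=d["W"];c=d
# board far edge: yellow-ish ortho on z=12, find plywood->background along jig x
px=lambda col,row:(600-row/1.8,270-col/1.8)
W=np.nan_to_num(W)
g,r=blobs(c,W)
yaw=-.15;ex=np.array([np.cos(yaw),np.sin(yaw)]);ey=np.array([-ex[1],ex[0]])
O=np.array([461.2,133.6])
for nm,m in(("g",g),("r",r)):
    n,l,st,ce=cv2.connectedComponentsWithStats(m.astype("u1"))
    for k in range(1,n):
        if st[k,4]<8: continue
        v,u=np.nonzero(l==k);z=W[l==k][:,2]
        p=planept(c,np.c_[u,v].astype(float),np.median(z));q=(p[:,:2]-O)
        print(nm,st[k],np.median(z).round(1),"jig x",np.percentile(q@ex,[2,50,98]).round(1),"y",np.percentile(q@ey,[2,50,98]).round(1))
# top-camera board rectangle
t=dict(np.load("top0.npz"));f=flat(t,None,12,320,600,-20,270,2)
h=cv2.cvtColor(f,cv2.COLOR_BGR2HSV);m=((h[...,0]>12)&(h[...,0]<26)&(h[...,1]>60)&(h[...,1]<190)&(h[...,2]>140)).astype("u1")
m=cv2.morphologyEx(m,cv2.MORPH_OPEN,np.ones((7,7)))
n,l,st,_=cv2.connectedComponentsWithStats(cv2.morphologyEx(m,cv2.MORPH_CLOSE,np.ones((41,41))));k=1+st[1:,4].argmax()
v,u=np.nonzero(l==k);R=cv2.minAreaRect(np.c_[600-v/2,270-u/2].astype("f4"));print("board",R)
E
```

```text
g [302 122  12   7  78] 52.4 jig x [62.1 65.4 68.9] y [-96.8 -90.  -84.3]
g [188 127  13   7  81] 52.2 jig x [61.6 65.1 68.5] y [32.  38.6 45.6]
r [283 140  17  30 149] 51.4 jig x [15.4 35.7 49.4] y [-78.8 -64.7 -62.2]
r [171 144  18  33 171] 51.4 jig x [12.5 35.  50.1] y [50.1 65.  68. ]
board ((441.0, 125.25), (289.5, 241.0), 90.0)
```

{"name": "servo_tool", "arguments": {"moves": [{"claw": 0.2, "dx": -0.8, "dy": -0.3, "dz": -0.5, "roll": 0.2}, {"claw": 0.2, "dx": -1.6, "dy": -0.6, "dz": -1, "roll": 0.45}, {"claw": 0.2, "dx": -2.3, "dy": -0.9, "dz": -2, "roll": 0.45}, {"claw": 0.2, "dx": -2.6, "dy": -1, "dz": -3, "roll": 0.45}, {"claw": 0.2, "dx": -2.6, "dy": -1, "dz": -4, "roll": 0.45}, {"claw": 0.2, "dx": -2.6, "dy": -1, "dz": -5, "roll": 0.45}, {"claw": 0.2, "dx": -2.6, "dy": -1, "dz": -5.7, "roll": 0.45}, {"claw": 0.2, "dx": -2.6, "dy": -1, "dz": -5.7, "roll": 0.45}, {"claw": 0.2, "dx": -2.6, "dy": -1, "dz": -5.7, "roll": 0.45}]}}

```text
time: 5.42
eef_pos: [406.6, 72.9, 110.4]
ee_rot: [3.141, 0.002, -0.153]
contact_force: [0.8, -0.9, -1.5]
width: 0.522
grasp_force: 51.7
```

```bash
python3 - <<'E'
from jig import *
s,c,W=wrist();print(s["eef_pos"],s["ee_rot"],s["joints"],s["grasp_force"],s["contact_force"])
t=camera("top");cv2.imwrite("pics/t3.png",np.hstack([cv2.resize(t["frame"][140:215,165:260],None,fx=4,fy=4,interpolation=2),cv2.resize(c["frame"],(400,300))]))
E
```

```text
[406.57505866  72.93712489 110.37222746] [ 3.14100914e+00  2.39554525e-03 -1.53056440e-01] [ 1.73788807e-02  4.45011367e-01  2.20564778e+00 -3.56305454e-04
  4.93393338e-01  1.74154497e+00] 51.728580594062805 [ 0.76513142 -0.9265632  -1.47172197]
```

View pics/t3.png

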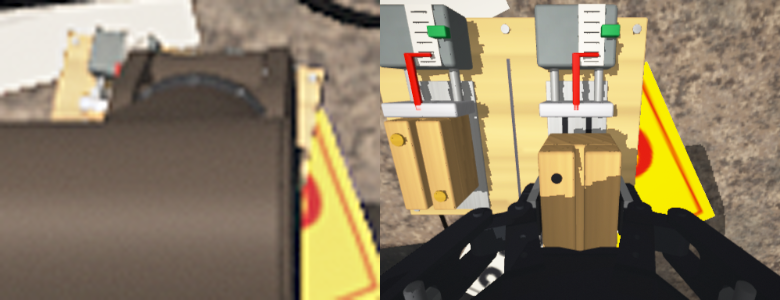

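The foot hovers in front of the right fence. The wrist view shows the pointer at (575,57) and the marker at (610,32) clearly.

```bash
cat >> jig.py <<'E'
yaw=-.15;ex=np.array([np.cos(yaw),np.sin(yaw)]);ey=np.array([-ex[1],ex[0]]);O=np.array([461.2,133.6])
def rep(W,c,s):
    W=np.nan_to_num(W);g,r=blobs(c,W)
    for nm,m in(("g",g),("r",r)):
        n,l,st,ce=cv2.connectedComponentsWithStats(m.astype("u1"))
        for k in range(1,n):
            if st[k,4]<15: continue
            v,u=np.nonzero(l==k);z=np.median(W[l==k][:,2])
            p=planept(c,np.c_[u,v].astype(float),z);q=(p[:,:2]-O);a,b=q@ex,q@ey
            print(nm,st[k,4],z.round(1),"x",np.percentile(a,[1,50,99]).round(1),"y",np.percentile(b,[1,50,99]).round(1),end=" ")
            if nm=="r":
                i=b<np.median(b)-6;print("bar x",np.percentile(a[i],[2,50,98]).round(1),end="")
                j=(b>np.median(b)-2);print(" stem slope",np.polyfit(a[j],b[j],1).round(3),end="")
            print()
    q=s["eef_pos"][:2]-O;print("tcp jig",(q@ex).round(1),(q@ey).round(1),"z",s["eef_pos"][2].round(1),"yaw",s["ee_rot"][2].round(3),"F jig",(s["contact_force"][:2]@ex).round(1),(s["contact_force"][:2]@ey).round(1),s["contact_force"][2].round(1),"grip",s["grasp_force"].round(0),"t",s["time"])
E
python3 - <<'E'
from jig import *
s,c,W=wrist();rep(W,c,s)
# board right edge and fence front edge orientation from ortho views
f=flat(c,W,12,380,570,-40,250,2);cv2.imwrite("f.png",f)
h=cv2.cvtColor(f,cv2.COLOR_BGR2HSV)
m=(h[...,0]>14)&(h[...,0]<24)&(h[...,1]>50)&(h[...,2]>130)
pts=[]
for x in range(470,525,3):
    row=m[int((570-x)*2)];u=np.nonzero(row)[0]; u=u[u<int((250+25)*2)]
    y=250-u.max()/2;pts.append((x,y))
pts=np.array(pts);print(pts[::3],np.polyfit(pts[:,0],pts[:,1],1))
E
```

```text
g 420 52.0 x [60.7 64.5 68.7] y [29.8 37.8 45.8] 
g 354 52.4 x [60.7 64.9 68.6] y [-96.7 -90.2 -83.7] 
r 673 51.4 x [11.2 35.6 49.4] y [-80.8 -64.7 -61.6] bar x [47.7 48.8 49.6] stem slope [ 3.0000e-03 -6.4296e+01]
r 797 51.2 x [ 7.8 34.3 49.9] y [48.3 64.6 68. ] bar x [48.2 49.  49.9] stem slope [-8.0000e-03  6.5612e+01]Traceback (most recent call last):
  File "<stdin>", line 2, in <module>
  File "jig.py", line 24, in rep
    q=s["eef_pos"][:2]-O;print("tcp jig",(q@ex).round(1),(q@ey).round(1),"z",s["eef_pos"][2].round(1),"yaw",s["ee_rot"][2].round(3),"F jig",(s["contact_force"][:2]@ex).round(1),(s["contact_force"][:2]@ey).round(1),s["contact_force"][2].round(1),"grip",s["grasp_force"].round(0),"t",s["time"])
                                                                                                                                                                                                                                                            ^^^^^^^^^^^^^^^^^^^^^^
AttributeError: 'float' object has no attribute 'round'
```

{"name": "servo_tool", "arguments": {"moves": [{"claw": 0.2, "dx": 0.02, "dy": 0.14, "dz": -0.3, "roll": 0}, {"claw": 0.2, "dx": 0.02, "dy": 0.14, "dz": -0.8, "roll": 0}, {"claw": 0.2, "dx": 0.02, "dy": 0.14, "dz": -1.3, "roll": 0}, {"claw": 0.2, "dx": 0.02, "dy": 0.14, "dz": -1.8, "roll": 0}, {"claw": 0.2, "dx": 0.02, "dy": 0.14, "dz": -2.2, "roll": 0}, {"claw": 0.2, "dx": 0.02, "dy": 0.14, "dz": -2.4, "roll": 0}, {"claw": 0.2, "dx": 0.02, "dy": 0.14, "dz": -2.4, "roll": 0}, {"claw": 0.2, "dx": 0.02, "dy": 0.14, "dz": -2.4, "roll": 0}]}}

```text
time: 6.23
eef_pos: [407.5, 77.3, 51.0]
ee_rot: [3.142, -0.0, -0.152]
contact_force: [0.2, -0.4, -0.9]
width: 0.521
grasp_force: 51.7
```

```bash
sed -i 's/s\["grasp_force"\].round(0)/round(s["grasp_force"])/' jig.py; python3 - <<'E'
from jig import *
s,c,W=wrist();rep(W,c,s)
E
```

```text
g 296 49.6 x [60.6 63.5 66.7] y [30.1 33.1 36.5] 
g 619 52.0 x [60.2 62.9 65.5] y [-96.7 -89.7 -82.8] 
r 1668 51.4 x [10.8 36.4 50. ] y [-80.9 -65.  -61.7] bar x [47.1 48.6 50. ] stem slope [-5.0000e-03 -6.4103e+01]
tcp jig -44.6 -63.7 z 51.0 yaw -0.152 F jig 0.2 -0.4 -0.9 grip 52 t 6.2333
```

{"name": "servo_tool", "arguments": {"moves": [{"claw": 0.2, "dx": 0, "dy": -0.04, "dz": -0.02, "roll": 0}, {"claw": 0.2, "dx": 0, "dy": -0.04, "dz": -0.04, "roll": 0}, {"claw": 0.2, "dx": 0, "dy": -0.04, "dz": -0.05, "roll": 0}, {"claw": 0.2, "dx": 0, "dy": -0.04, "dz": -0.06, "roll": 0}, {"claw": 0.2, "dx": 0, "dy": -0.04, "dz": -0.06, "roll": 0}]}}

```text
time: 6.7
eef_pos: [407.5, 76.2, 49.5]
ee_rot: [3.142, -0.0, -0.152]
contact_force: [-0.3, 0.4, 2.1]
width: 0.519
grasp_force: 52.3
```

{"name": "servo_tool", "arguments": {"moves": [{"claw": 0.2, "dx": 0.05, "dy": -0.008, "dz": 0, "roll": 0}, {"claw": 0.2, "dx": 0.12, "dy": -0.018, "dz": 0, "roll": 0}, {"claw": 0.2, "dx": 0.2, "dy": -0.03, "dz": 0, "roll": 0}, {"claw": 0.2, "dx": 0.28, "dy": -0.042, "dz": 0, "roll": 0}, {"claw": 0.2, "dx": 0.36, "dy": -0.054, "dz": 0, "roll": 0}, {"claw": 0.2, "dx": 0.44, "dy": -0.066, "dz": 0, "roll": 0}, {"claw": 0.2, "dx": 0.5, "dy": -0.075, "dz": 0, "roll": 0}, {"claw": 0.2, "dx": 0.5, "dy": -0.075, "dz": 0, "roll": 0}]}}

```text
time: 7.37
eef_pos: [416.5, 74.5, 49.6]
ee_rot: [3.14, 0.007, -0.152]
contact_force: [-16.2, 3.6, 18.8]
width: 0.518
grasp_force: 54.4
```

```bash
python3 - <<'E'
from jig import *
s,c,W=wrist();rep(W,c,s)
E
```

```text
g 932 52.2 x [60.4 64.8 68.8] y [-96.7 -89.9 -83. ] 
g 277 49.3 x [61.  64.2 68.4] y [30.3 32.8 35.7] 
r 1587 51.4 x [13.  37.9 51.4] y [-81.  -64.7 -61.5] bar x [49.2 50.3 51.4] stem slope [ 2.0000e-03 -6.4112e+01]
tcp jig -35.4 -65.1 z 49.6 yaw -0.152 F jig -16.6 1.1 18.8 grip 54 t 7.3667
```

```bash
python3 - <<'E'
from jig import *
s,c,W=wrist();a=camera("side")
cv2.imwrite("pics/p4.png",np.hstack([c["frame"][:300,130:430],cv2.resize(a["frame"][190:265,195:295],(400,300),interpolation=2)]))
W=np.nan_to_num(W)
q=(W[...,:2]-O);X=q@ex;Y=q@ey
m=(abs(Y+65)<21)&(abs(Y+65)>5)&(X>-60)&(X<15)&(W[...,2]>50)&(W[...,2]<75)
A=np.c_[X[m],Y[m],np.ones(m.sum())];print(m.sum(),np.linalg.lstsq(A,W[m][:,2],rcond=None)[0],np.percentile(X[m],[1,99]))
E
```

```text
11313 [-1.38528737e-01  2.36132769e-04  5.79333370e+01] [-56.56965035  13.69463743]
```

View pics/p4.png

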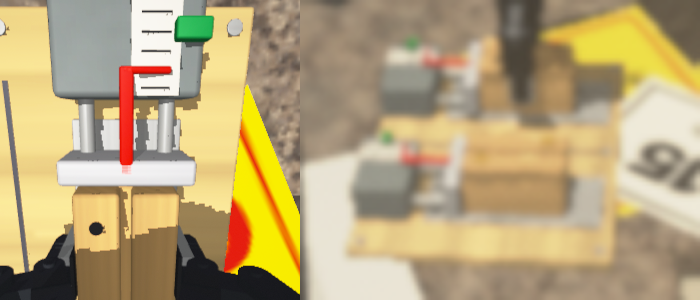

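The foot meets the fence squarely in plan. The fence has only moved a little, so I'm checking the foot's pitch.

```bash
python3 - <<'E'
from jig import *
s,c,W=wrist();W=np.nan_to_num(W)
q=(W[...,:2]-O);X=q@ex;Y=q@ey
for x0,x1 in((-50,-5),(-35,-5),(-20,-5)):
    m=(abs(Y+65)<20)&(abs(Y+65)>5)&(X>x0)&(X<x1)&(W[...,2]>50)&(W[...,2]<75)
    A=np.c_[X[m],Y[m],np.ones(m.sum())];print(m.sum(),np.linalg.lstsq(A,W[m][:,2],rcond=None)[0])
for x in range(-50,16,3):
    m=(abs(Y+65)<20)&(abs(Y+65)>5)&(abs(X-x)<1.5);print(x,np.median(W[m][:,2]).round(1),end="; ")
# finished foot for comparison
for x in range(-70,16,6):
    m=(abs(Y-65)<20)&(abs(Y-65)>5)&(abs(X-x)<1.5);print("F",x,m.sum() and np.median(W[m][:,2]).round(1),end="; ")
E
```

```text
6266 [-5.32457517e-03  1.30569392e-03  6.25800796e+01]
4397 [-4.05214259e-03  2.12117499e-03  6.26546654e+01]
2323 [-8.05446205e-03  3.02191991e-03  6.26687652e+01]
-50 62.8; -47 62.7; -44 62.8; -41 62.7; -38 62.7; -35 62.7; -32 62.6; -29 62.6; -26 99.3; -23 110.5; -20 62.8; -17 112.3; -14 124.7; -11 62.6; -8 62.5; -5 62.5; -2 62.5; 1 61.3; 4 51.5; 7 51.5; 10 51.6; 13 48.1; F -70 64.5; F -64 64.5; F -58 62.5; F -52 62.5; F -46 62.4; F -40 62.4; F -34 62.4; F -28 62.3; F -22 62.3; F -16 61.5; F -10 0; F -4 0; F 2 51.2; F 8 51.3; F 14 29.1;
```

{"name": "servo_tool", "arguments": {"moves": [{"claw": 0.2, "dx": 0, "dy": 0, "dz": 0.02, "roll": 0}, {"claw": 0.2, "dx": 0, "dy": 0, "dz": 0.03, "roll": 0}, {"claw": 0.2, "dx": 0, "dy": 0, "dz": 0.03, "roll": 0}, {"claw": 0.2, "dx": 0, "dy": 0, "dz": 0.03, "roll": 0}], "squeeze": 70}}

```text
time: 7.9
eef_pos: [419.4, 74.3, 50.0]
ee_rot: [3.141, 0.001, -0.152]
contact_force: [-3.5, -0.1, -2.4]
width: 0.518
grasp_force: 71.5
```

```bash
python3 - <<'E'
from jig import *
s,c,W=wrist();rep(W,c,s)
E
```

```text
g 881 52.3 x [60.7 64.9 69. ] y [-96.7 -89.8 -83. ] 
g 379 50.4 x [60.8 64.3 68.9] y [29.5 32.9 36.5] 
r 1563 51.4 x [16.  40.4 54.5] y [-81.  -65.  -61.6] bar x [52.2 53.3 54.5] stem slope [-2.0000e-03 -6.4126e+01]
tcp jig -32.4 -64.9 z 50.0 yaw -0.152 F jig -3.4 -0.6 -2.4 grip 71 t 7.9
```

{"name": "servo_tool", "arguments": {"moves": [{"claw": 0.2, "dx": 0.05, "dy": -0.008, "dz": 0, "roll": 0}, {"claw": 0.2, "dx": 0.12, "dy": -0.018, "dz": 0, "roll": 0}, {"claw": 0.2, "dx": 0.2, "dy": -0.03, "dz": 0, "roll": 0}, {"claw": 0.2, "dx": 0.28, "dy": -0.042, "dz": 0, "roll": 0}, {"claw": 0.2, "dx": 0.36, "dy": -0.054, "dz": 0, "roll": 0}, {"claw": 0.2, "dx": 0.42, "dy": -0.063, "dz": 0, "roll": 0}, {"claw": 0.2, "dx": 0.42, "dy": -0.063, "dz": 0, "roll": 0}, {"claw": 0.2, "dx": 0.42, "dy": -0.063, "dz": 0, "roll": 0}]}}

```text
time: 8.62
eef_pos: [429.1, 72.8, 49.9]
ee_rot: [3.141, 0.003, -0.152]
contact_force: [-9.4, 1.1, 3.0]
width: 0.516
grasp_force: 71.8
```

```bash
python3 - <<'E'
from jig import *
s,c,W=wrist();rep(W,c,s)
E
```

```text
g 794 52.3 x [61.1 65.1 69.1] y [-96.7 -89.7 -82.9] 
g 460 51.4 x [61.2 64.6 68.9] y [28.8 33.2 37.8] 
r 1597 51.4 x [25.6 50.2 64.6] y [-81.  -65.  -61.6] bar x [62.  63.1 64.6] stem slope [-2.0000e-03 -6.4104e+01]
tcp jig -22.6 -64.9 z 49.9 yaw -0.152 F jig -9.5 -0.4 3.0 grip 72 t 8.6167
```

Pointer at 63.1, marker at 65.1: 2 mm more to press.

{"name": "servo_tool", "arguments": {"moves": [{"claw": 0.2, "dx": 0.04, "dy": -0.006, "dz": 0, "roll": 0}, {"claw": 0.2, "dx": 0.08, "dy": -0.012, "dz": 0, "roll": 0}, {"claw": 0.2, "dx": 0.08, "dy": -0.012, "dz": 0, "roll": 0}, {"claw": 0.2, "dx": 0.08, "dy": -0.012, "dz": 0, "roll": 0}, {"claw": 0.2, "dx": 0.08, "dy": -0.012, "dz": 0, "roll": 0}, {"claw": 0.2, "dx": 0.08, "dy": -0.012, "dz": 0, "roll": 0}, {"claw": 0.2, "dx": 0.08, "dy": -0.012, "dz": 0, "roll": 0}, {"claw": 0.2, "dx": 0.08, "dy": -0.012, "dz": 0, "roll": 0}]}}

```text
time: 9.33
eef_pos: [430.8, 72.5, 49.9]
ee_rot: [3.141, 0.004, -0.152]
contact_force: [-10.7, 1.5, 2.5]
width: 0.518
grasp_force: 71.9
```

```bash
python3 - <<'E'
from jig import *
s,c,W=wrist();rep(W,c,s);cv2.imwrite("pics/p5.png",c["frame"])
W=np.nan_to_num(W);q=(W[...,:2]-O);X=q@ex;Y=q@ey
m=(abs(Y+65)<20)&(abs(Y+65)>5)&(X>-35)&(X<10)&(W[...,2]>55)&(W[...,2]<75)
A=np.c_[X[m],Y[m],np.ones(m.sum())];print(np.linalg.lstsq(A,W[m][:,2],rcond=None)[0],np.median(W[m][:,2]))
m=(W[...,2]>58)&(W[...,2]<68)&(X>0)&(X<14)&(abs(Y+65)<40);print("foot y",np.percentile(Y[m],[1,99]))
E
```

```text
g 771 52.3 x [61.3 65.1 69. ] y [-96.7 -89.7 -82.8] 
g 488 51.6 x [61.1 64.8 68.8] y [28.6 33.3 38.1] 
r 1630 51.4 x [24.2 50.8 66. ] y [-81.  -65.  -61.6] bar x [63.7 64.8 65.9] stem slope [-1.0000e-03 -6.4164e+01]
tcp jig -20.9 -64.9 z 49.9 yaw -0.152 F jig -10.8 -0.1 2.5 grip 72 t 9.3333
[-2.80174836e-03  1.74915590e-03  6.29523966e+01] 62.879894938065604
foot y [-85.602721   -42.00497633]
```

View pics/p5.png

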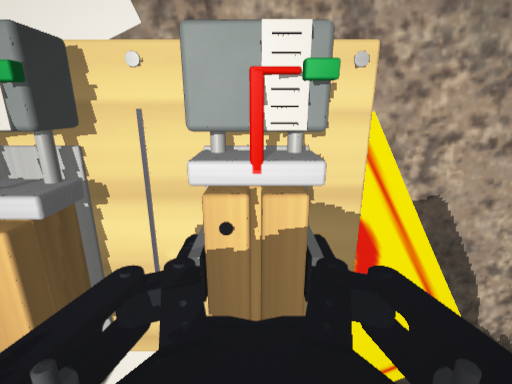

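The pointer bar (275,71) is level with the middle of the green marker (321,69). The foot is flat and centred, and it presses with about 11 N.

```bash
python3 -c "
from workcell import arm
print(arm.job_done())"
```

```text
the job is handed in; nothing more can be done
None
```

I set the loose foot flat and centred on the bare plate in the right bay and handed the job in; no verdict came back. The arm is still gripping and pressing it against the fence at about 11 N, with the red pointer within about 0.5 mm of the green marker's centre.

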